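# Spin the index wheel and brake it on its line

### The arm

A 6-joint arm with a two-finger parallel gripper is mounted at the origin on a cart in front of the work surface, level with it; the furniture and walls round the work are solid. World frame = base frame: x ahead of the robot, y to its left, z up, the work surface at z = 0. Lengths are in mm, angles in rad, forces in N, time in s.
With the tool pointing down it reaches from about 350 to 975 mm from the base axis. Payload 7.1 kg.
Tool frame: the origin (TCP) lies at the very end of the fingers, on their centre line; the grasp point (between the pads) lies 19 mm behind it; z points along the fingers, y is the line along which they close (so a half turn about z gives the same grasp; the last joint's range is limited). The gripper opens to 88 mm and grips with 3 to 60 N. Pads are 20 mm wide; open, the fingers measure 115 mm over their backs; the gripper's body (75 mm by 178 mm) begins 61 mm behind the grasp point.
Start: joints at [1.232, 0.423, 1.63, -0, 1.089, -0.019], TCP at [196.453, 593.305, 202.575] pointing down, gripper open.
Joint ranges: [-3, 3], [-0.9, 2.11], [0.09, 2.58], [-1.31, 4.45], [0.11, 2.69], [-2.54, 2.54]. Speed limits (rad/s): [2.39, 2.39, 3.01, 3.14, 3.14, 3.14].

### API

Orientations are given as a rotation vector (axis times angle).
In Python, from workcell import * gives the robot as it stands.
- The arm moves only by the tool step_arm, never from a script. Its argument "deltas" is a list of rows, each a list of 3 entries, a list of its own where there are three numbers: the shift along the tool's x, y, z in units of 300 mm (1.0 is 300 mm), then the turn, a rotation vector about the tool's x, y, z in units of 1.5 rad (1.0 is 1.5 rad), then the gripper command: -1 is shut, 1 is fully open, values between are in proportion. In form: [[[dx, dy, dz], [rx, ry, rz], gripper], ...]. A call has 1 to 20 rows; each row is the pose to reach, as a shift and turn from the pose commanded when the call began, along the tool's axes at that moment; what a row does not reach only later rows make up. A row lasts 1/12 s, in which the tool goes at most 41.7 mm and 7.16 degrees, less where a joint would pass 70% of its speed; a pose out of reach is approached as far as the arm can. A call with a number of a shift or a turn outside -1 to 1 is refused whole. A call with a gripper value outside its range is refused whole. The fingers move at their own pace and stop on an object; the grip force is fixed at half the most. Time passes only in rows, so rows that repeat a pose let the fingers close. It gives the time, the measured TCP pose, the force, the opening and the grip force at its end, in the units of the state.
- get_obs(): the state, without advancing time (a new reading comes with each control period).
- get_image(name): name is "scene" or "side" or "wrist"; returns a dict with "pixels" (400x640x3 uint8, red, green, blue), "fx", "fy", "cx", "cy" (pixels), "T" (4x4, takes a point from camera to world coordinates). Camera axes: x right, y down, z forward; pixel columns grow to the right and rows downward; lengths in mm; the calibration is good to about 2 mm. A picture is of the moment at which its call begins. There is no depth.
- close_job(): hands the job in; it is judged then, once.
The state is a dict: "t": time; "qpos": joint angles; "qvel": joint speeds; "joint_torque": joint torques, N m; "ee_pos": TCP position; "orientation": TCP orientation; "ft_force": force on the tool from outside, world axes, zero at the start; "moment": the same for the moment, N m; "width": finger opening in mm; "grasp_force": force on a finger pad.
Only numpy, scipy, OpenCV 4.12 (cv2) and the standard library are available. Lean on these libraries where they do the work, as an engineer would, in place of code of your own. Each camera call takes 0.05 s, during which the arm holds its last target. There are 200 camera calls.

### The job

Check that the index wheel's bearing runs freely: give it one flick counter-clockwise (seen from above) by pushing its upright stud with the fingers, then keep off it while it coasts by itself for at least one whole turn. While it is still turning, brake it with a fingertip pressed without great force on its flat top face - not by catching the stud - so that it stops with its long dark line between the two posts of the gate, then leave it standing there and touching nothing. Grasp nothing, and leave the loupe, the solder spool and the screw tin where they are.

Things in the scene. Friction and masses are not known exactly. Their poses are not given: they have to be found in the camera images.
- wheel (a joint): angle of the index wheel about its vertical axis (rad, not wrapped: it grows turn after turn), counter-clockwise from above. The long line is in the middle of the gate at 0, 2 pi, 4 pi ...; starts between -5.0 and -1.6. The bearing is nearly free: the wheel loses about 0.2 rad/s of speed a second when slow, 0.5 when fast (4 rad/s). Inertia 0.005 to 0.006 kg m2.
- hub (a point): centre of the index wheel, on its axis, at the height of its flat top face (60 mm above the worktop, give or take 1 mm). The wheel is a plain aluminium disc of 220 mm diameter, 10 mm thick, with a low hub cap (radius 18 mm, 8 mm high) and one upright stud, turning on a fixed grey stand. The top face is flat and clear from radius 65 to 110 mm.
- plate: the disc of the wheel (turns with it); origin on the axis, 10 mm below the top face; its -x axis points along the long dark line; thin short ticks every 30 degrees at the rim. The spindle is sprung: the wheel sinks 1 mm per newton pressed on it, up to about 7 mm, and comes up again. A fingertip pressing with 4 N stops it within some hundredths of a second.
- stud: the upright steel stud of the wheel, one part with it (turns with it): 13 mm in diameter, 25 mm tall above the top face (its top 85 mm above the worktop), 55 mm from the axis, on the side opposite the long line. This body's origin lies on the wheel's axis at the height of the top face, and its own +x axis points to the stud.
- stud_top (a point): centre of the stud's top (turns with the wheel), 55 mm from the axis, half a turn from the long line
- line (a point): outer end of the long dark line, at the rim (radius 110 mm) on the top face; the line is 7 mm wide and runs radially from radius 49 mm to the rim. Turns with the wheel.
- gate (a point): middle of the gate, on the rim circle (110 mm from the axis), at the height of the top face. The gate is two fixed upright 8 mm steel posts, 48 mm apart between centres (40 mm clear), standing 24 mm outside the rim on an arm of the stand; their tops are 68 mm above the worktop, 8 mm above the top face.
- loupe: dark conical eye loupe, 35 mm across, 30 mm tall, loose, standing by the wheel; not to be disturbed; origin at the centre of its underside
- spool: small spool of solder, 55 mm across, 34 mm tall, loose, standing by the wheel; not to be disturbed; origin at the centre of its underside
- tin: round flat screw tin, 52 mm across, 19 mm tall, loose, standing by the wheel; not to be disturbed; origin at the centre of its underside

How it is judged:
By the outcome, as a careful person would: the job done as asked, in the order asked, and still so for the second after the job is handed in, with the robot touching nothing.
It also fails if it takes over 48 s, if anything falls off the work surface, if the arm or the gripper's body presses on something with over 40 N, if the wrist force passes 120 N, or if a joint passes its speed limit or range.

## Working session

There is one attempt and no reset: what is moved stays moved. The work goes in short steps, Python scripts to look and compute and a tool call to move; the robot and the scene stay as the last step left them, time stands still between calls to the robot, and variables do not carry over. Pictures are saved under pics/ and viewed, at most 12 in all, crops included, and the job is handed in when it is done.

Besides the shell and the picture viewer there is one more tool, called as a command line: name --argument value ..., lists and objects as JSON in quotes. step_arm: Moves the arm, as the interface text tells. Its arguments: {"type":"object","properties":{"deltas":{"type":"array","items":{"type":"array"}}},"required":["deltas"]}

```bash
mkdir -p pics
python3 - <<'E'
from workcell import *
import cv2,numpy as np
a=[get_image(n) for n in("scene","side")]
for n,i in zip(("scene","side"),a):
    cv2.imwrite(f"pics/{n}0.png",i["pixels"][:,:,::-1]); print(n,i["fx"],i["fy"],i["cx"],i["cy"],np.round(i["T"],3).tolist())
o=get_obs();print(o)
E
```

```text
scene 375.13338309395573 375.13338309395573 323.35372675789114 196.38431662325937 [[0.835, -0.353, 0.422, 218.12], [-0.55, -0.517, 0.656, -488.33], [-0.014, -0.78, -0.626, 622.024], [0.0, 0.0, 0.0, 1.0]]
side 505.7284952367672 505.7284952367672 314.5895205695853 196.38340875330067 [[0.979, -0.169, 0.11, 473.33], [-0.201, -0.783, 0.588, -681.433], [-0.013, -0.598, -0.801, 1033.009], [0.0, 0.0, 0.0, 1.0]]
{'t': 0.1, 'qpos': array([ 1.23201656e+00,  4.23771268e-01,  1.63059507e+00,  7.23232023e-06,
        1.08861237e+00, -1.89871887e-02]), 'qvel': array([ 0.00026771, -0.00218706, -0.00109937, -0.00102245,  0.0031238 ,
       -0.00043793]), 'joint_torque': array([ 5.19615460e-04, -5.45616353e+01, -2.74325609e+01,  6.44970476e-02,
        1.88517506e-02, -4.89409149e-05]), 'ee_pos': array([196.27162554, 592.8264202 , 201.88245229]), 'orientation': array([-5.00156068e-01, -3.10126662e+00,  2.14049838e-03]), 'ft_force': array([ 0.63997725, -0.02658143, -0.14189178]), 'moment': array([-0.02891202, -0.0067613 , -0.0288849 ]), 'grasp_force': 0.0, 'width': 88.40231610913654}
```

View pics/scene0.png

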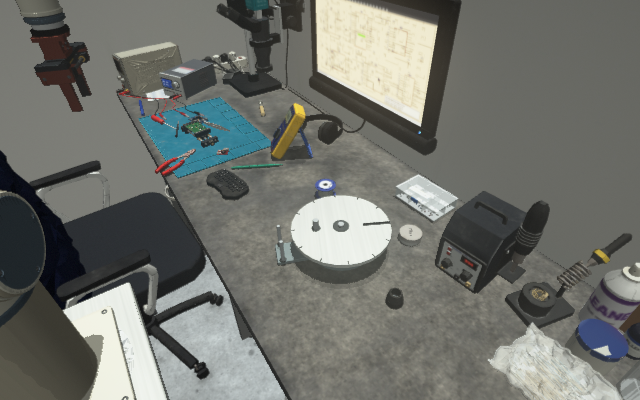

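View pics/side0.png

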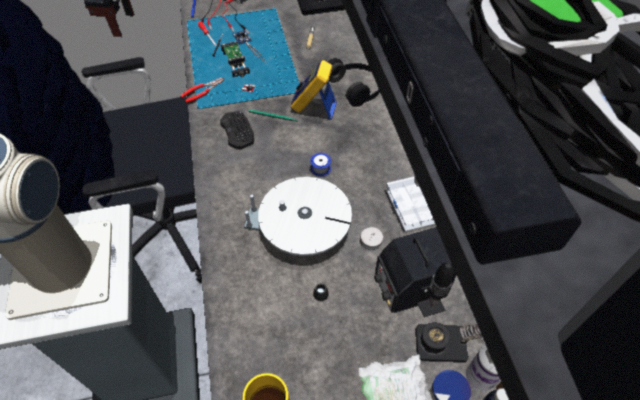

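The wheel is seen in both views (side: disc centre ≈(305,218), stud ≈(282,205), line end ≈(350,221), gate posts ≈(252,200) and (247,225)). I'll measure it now.

```bash
cat > h.py <<'E'
from workcell import *
import cv2,numpy as np
def ray(i,uv,z):
    uv=np.atleast_2d(np.asarray(uv,float)); d=np.c_[(uv[:,0]-i["cx"])/i["fx"],(uv[:,1]-i["cy"])/i["fy"],np.ones(len(uv))]@i["T"][:3,:3].T
    c=i["T"][:3,3]; return c+d*((z-c[2])/d[:,2])[:,None]
def proj(i,P):
    P=np.atleast_2d(P); q=(P-i["T"][:3,3])@i["T"][:3,:3]
    return np.c_[q[:,0]/q[:,2]*i["fx"]+i["cx"],q[:,1]/q[:,2]*i["fy"]+i["cy"]]
def top(i,c,h=130,s=2,z=60):
    "rectified top view of plane z, s px/mm, columns +x, rows -y"
    n=int(2*h*s); g=(np.arange(n)+.5)/s-h
    X,Y=np.meshgrid(g+c[0],-g+c[1])
    m=proj(i,np.c_[X.ravel(),Y.ravel(),np.full(X.size,z)]).astype(np.float32).reshape(n,n,2)
    return cv2.remap(i["pixels"],m,None,cv2.INTER_LINEAR)
E
python3 - <<'E'
from h import *
out=[]
for n,seed in(("scene",(360,240)),("side",(320,235))):
    i=get_image(n); p=i["pixels"]; hsv=cv2.cvtColor(p,cv2.COLOR_RGB2HSV)
    m=((p.min(2)>170)).astype(np.uint8)
    k,l,s,c=cv2.connectedComponentsWithStats(m); b=(l==l[seed[1],seed[0]]).astype(np.uint8)
    cs=max(cv2.findContours(b,0,1)[0],key=cv2.contourArea); hull=cv2.convexHull(cs)
    e=cv2.fitEllipse(cs); w=ray(i,hull[:,0],60)
    A=np.c_[2*w[:,:2],np.ones(len(w))]; x=np.linalg.lstsq(A,(w[:,:2]**2).sum(1),rcond=None)[0]
    print(n,p[seed[1],seed[0]],x[:2],"R",np.sqrt(x[2]+x[0]**2+x[1]**2))
    t=top(i,x[:2],180,1.1); out.append(t)
cv2.imwrite("pics/top.png",np.hstack(out)[:,:,::-1])
E
```

```text
scene [234 237 231] [570.81265062  -6.59168022] R 108.8316052587455
side [246 247 248] [574.18035509  -8.45238937] R 110.05142604880531
```

View pics/top.png

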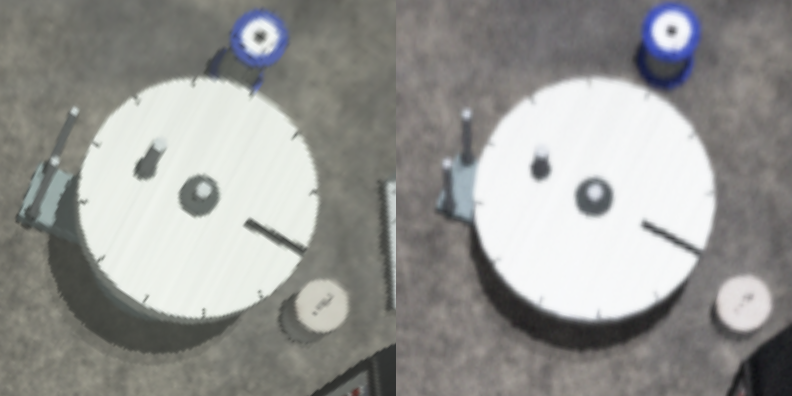

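The rectified views agree. The gate posts are at the left (≈156° from the hub), the stud base points at ≈153°, and the line end points at ≈-27°. Spool and tin stand outside the rim and are lower than 60 mm. Next I'll refine the hub and angles and plan the moves.

```bash
cat >> h.py <<'E'
from scipy.spatial.transform import Rotation as Ro
HUB=np.array([572.5,-7.5])
def offs(i): # per-camera hub
    return HUB
def lineang(n,c,i=None):
    "world angle of the dark line: darkest radial direction, radius 85..106"
    i=i or get_image(n); g=cv2.cvtColor(i["pixels"],cv2.COLOR_RGB2GRAY).astype(np.float32)
    a=np.deg2rad(np.arange(0,360,.5)); r=np.arange(75,103,1.5)
    P=np.stack([c[0]+np.outer(np.cos(a),r),c[1]+np.outer(np.sin(a),r),np.full((len(a),len(r)),60.)],-1)
    uv=proj(i,P.reshape(-1,3)).astype(np.float32).reshape(len(a),len(r),2)
    v=cv2.remap(g,uv,None,cv2.INTER_LINEAR); med=np.median(v,1); d=(np.median(med)-med).clip(0)
    d=cv2.GaussianBlur(np.tile(d,3)[None],(0,0),2)[0][720:1440]
    k=d.argmax(); w=np.arange(-12,13); q=d[(k+w)%720]
    return a[k]+np.deg2rad(.5*(w*q).sum()/q.sum()), d[k]
CS={"scene":(570.8,-6.6),"side":(574.2,-8.45)}
def totool(o,dw): return Ro.from_rotvec(o["orientation"]).inv().apply(dw)
E
python3 - <<'E'
from h import *
T={"scene":[(74,110),(55,160)],"side":[(70,113),(51,162)]}
for n in T:
    i=get_image(n); c=np.array(CS[n])
    la=lineang(n,c,i)
    pw=[(c[0]+(u-198)/1.1,c[1]-(v-198)/1.1,60) for u,v in T[n]]
    P=ray(i,proj(i,np.array(pw)),68)[:,:2]; m=P.mean(0)-c
    ga=np.arctan2(m[1],m[0])
    print(n,"line",np.rad2deg(la[0]),la[1],"posts",P-c,"gate",np.rad2deg(ga),np.hypot(*m),np.hypot(*(P[0]-P[1])))
o=get_obs(); R=Ro.from_rotvec(o["orientation"]).as_matrix(); print(R.round(3))
E
```

```text
scene line 333.22546759832846 144.26807 posts [[-116.14282649   72.00418563]
 [-133.16968926   27.19665202]] gate 158.30251217914682 134.16178358686548 47.933590761025364
side line 332.43835816066456 135.83792 posts [[-116.23625045   71.10418247]
 [-133.36696271   26.92497717]] gate 158.55807956928246 134.08157979489152 47.38421133073909
[[-0.949  0.314 -0.   ]
 [ 0.314  0.949 -0.001]
 [ 0.    -0.001 -1.   ]]
```

step_arm --deltas '[[[-0.12, -0.1, 0], [0, 0, 0], -1], [[-0.24, -0.2, 0], [0, 0, 0], -1], [[-0.36, -0.3, 0], [0, 0, 0], -1], [[-0.48, -0.4, 0], [0, 0, 0], -1], [[-0.6, -0.5, 0], [0, 0, 0], -1], [[-0.7, -0.6, 0], [0, 0, 0], -1], [[-0.8, -0.7, 0], [0, 0, 0], -1], [[-0.86, -0.7, 0], [0, 0, 0], -1], [[-0.86, -0.7, 0], [0, 0, 0], -1]]'

```text
t: 1.05
ee_pos: [378.8, 308.4, 202.9]
orientation: [0.508, 3.098, -0.001]
ft_force: [-0.3, -0.1, -0.8]
width: 31.0
grasp_force: 0.0
```

Run:
```python
from h import *
o=get_obs(); p=o["ee_pos"]; print(o["t"],p,o["width"])
print(totool(o,np.array([535.3,45.3,115])-p)/300)
```

```text
1.05 [378.84039131 308.41101841 202.92279333] 31.009050766383183
[-0.77351917 -0.66475219  0.2947121 ]
```

step_arm --deltas '[[[-0.11, -0.09, 0], [0, 0, 0], -1], [[-0.22, -0.18, 0], [0, 0, 0], -1], [[-0.33, -0.28, 0.03], [0, 0, 0], -1], [[-0.44, -0.38, 0.08], [0, 0, 0], -1], [[-0.55, -0.48, 0.13], [0, 0, 0], -1], [[-0.65, -0.57, 0.18], [0, 0, 0], -1], [[-0.73, -0.64, 0.24], [0, 0, 0], -1], [[-0.786, -0.679, 0.292], [0, 0, 0], -1], [[-0.786, -0.679, 0.292], [0, 0, 0], -1], [[-0.786, -0.679, 0.292], [0, 0, 0], -1], [[-0.786, -0.679, 0.292], [0, 0, 0], -1]]'

```text
t: 1.97
ee_pos: [534.9, 45.9, 115.0]
orientation: [-0.501, -3.101, -0.0]
ft_force: [0.3, 0.9, 0.4]
width: 0.1
grasp_force: 0.0
```

Run:
```python
from h import *
i=get_image("side"); o=get_obs(); print(o["t"],o["ee_pos"],o["width"])
c=cv2.resize(i["pixels"][120:300,200:420],None,fx=3,fy=3,interpolation=cv2.INTER_CUBIC)
cv2.imwrite("pics/s1.png",c[:,:,::-1])
```

```text
2.0167 [534.95876454  46.31091511 115.46751708] 0.4251297983597061
```

View pics/s1.png

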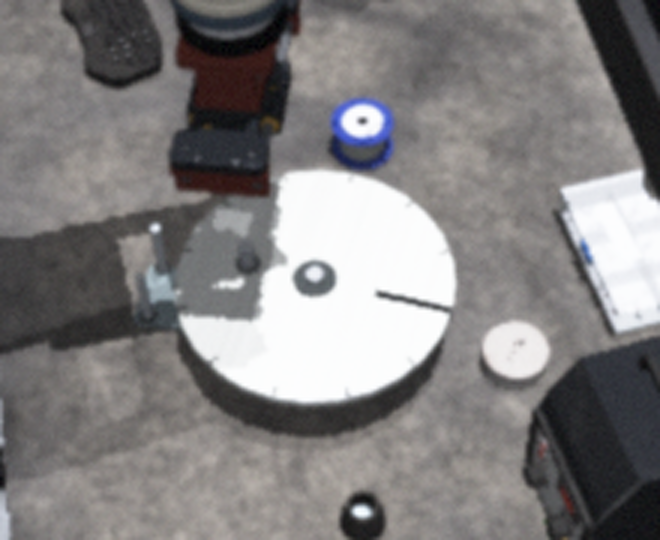

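The view shows the gripper above the rim at ≈(220,160), with stud, hub and line unchanged and the gap to the stud clear. I'll lower, flick and lift away.

step_arm --deltas '[[[0, 0, 0.05], [0, 0, 0], -1], [[0, 0, 0.1], [0, 0, 0], -1], [[0, 0, 0.143], [0, 0, 0], -1], [[0, 0, 0.143], [0, 0, 0], -1], [[0, 0, 0.143], [0, 0, 0], -1], [[0, -0.013, 0.143], [0, 0, 0], -1], [[0, -0.037, 0.143], [0, 0, 0], -1], [[0, -0.067, 0.143], [0, 0, 0], -1], [[0, -0.107, 0.143], [0, 0, 0], -1], [[0, -0.15, 0.143], [0, 0, 0], -1], [[0, -0.14, 0.12], [0, 0, 0], -1], [[0, -0.1, 0.05], [0, 0, 0], -1], [[0, 0, 0], [0, 0, 0], -1]]'

```text
t: 3.1
ee_pos: [534.1, 42.8, 115.8]
orientation: [-0.507, -3.099, 0.001]
ft_force: [1.2, 0.3, 0.3]
width: 0.3
grasp_force: 0.0
```

Run:
```python
from h import *
for k in range(3):
  for n in("side","scene"):
    t=get_obs()["t"]; a,d=lineang(n,CS[n]); th=a-np.deg2rad(158.4 if n=="side" else 158.4); print(n,round(t,3),round(th,3),round(float(d)))
o=get_obs(); print(o["ee_pos"],o["ft_force"])
```

```text
side 3.1 -0.92 165
scene 3.15 3.052 142
side 3.2 -0.952 138
scene 3.25 3.051 142
side 3.3 -0.939 144
scene 3.35 3.052 142
[534.25424599  44.65186596 114.4926024 ] [-0.29656689  0.61006016  0.03454478]
```

Run:
```python
from h import *
i=get_image("scene")
a=cv2.resize(i["pixels"][140:300,250:450],None,fx=4,fy=3.7,interpolation=cv2.INTER_CUBIC)
cv2.imwrite("pics/s2.png",a[:,:,::-1])
print(proj(i,np.array([get_obs()["ee_pos"]])), proj(i,np.array([[523.6,17.6,85],[523.6,17.6,60]])))
```

```text
[[312.98857633 200.60265982]] [[315.97589033 219.69669809]
 [316.28049075 228.24996389]]
```

View pics/s2.png

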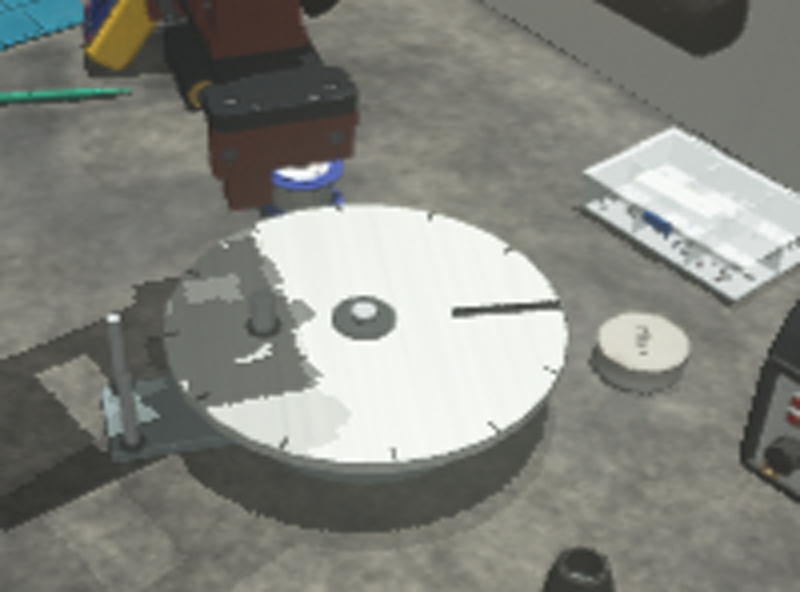

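The wheel is still as it was (line at ≈(505,308) in the crop, finger end ≈(245,205)), so the stud was not touched. I'll lower again and check the real position.

step_arm --deltas '[[[0, 0, 0.05], [0, 0, 0], -1], [[0, 0, 0.1], [0, 0, 0], -1], [[0, 0, 0.143], [0, 0, 0], -1], [[0, 0, 0.143], [0, 0, 0], -1], [[0, 0, 0.143], [0, 0, 0], -1], [[0, 0, 0.143], [0, 0, 0], -1]]'

```text
t: 3.95
ee_pos: [535.1, 44.9, 72.2]
orientation: [-0.501, -3.101, 0.0]
ft_force: [0.6, -0.3, -0.3]
width: 0.1
grasp_force: 0.0
```

Run:
```python
from h import *
i=get_image("scene")
a=cv2.resize(i["pixels"][140:300,250:450],None,fx=4,fy=3.7,interpolation=cv2.INTER_CUBIC)
cv2.imwrite("pics/s3.png",a[:,:,::-1])
o=get_obs();p=o["ee_pos"];print(o["t"],p,o["ft_force"])
d=np.array([-.314,-.949]);u=np.array([-.949,.314]);q=p[:2]-HUB;print("u,d",q@u,q@d)
```

```text
4.0 [535.45741811  45.06074048  72.54757405] [-1.00697407 -0.14323134 -0.53954268]
u,d 51.65748272720608 -38.24877200297446
```

View pics/s3.png

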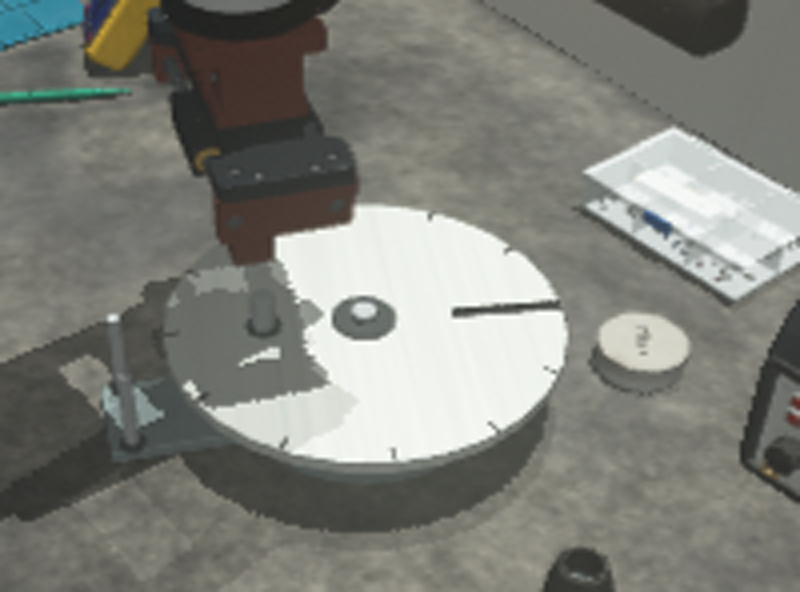

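The finger end (≈(252,262) in the crop) is in line with the stud (≈(263,310)), so the first push fell short through servo lag. I'll push again and read the state during it.

step_arm --deltas '[[[0, -0.013, 0], [0, 0, 0], -1], [[0, -0.037, 0], [0, 0, 0], -1], [[0, -0.067, 0], [0, 0, 0], -1], [[0, -0.107, 0], [0, 0, 0], -1]]'

```text
t: 4.33
ee_pos: [525.0, 14.2, 72.4]
orientation: [0.499, 3.101, 0.0]
ft_force: [-0.0, -0.1, -0.6]
width: 0.4
grasp_force: 0.0
```

```bash
cat >> h.py <<'E'
def ud(p): q=p[:2]-HUB; return q@np.array([-.949,.314]),q@np.array([-.314,-.949])
E
python3 -c "
from h import *
o=get_obs();print(o['t'],o['ee_pos'],o['ft_force'],ud(o['ee_pos']),o['qvel'])"
```

```text
4.3333 [524.97684994  14.20083056  72.42372565] [-0.02813798 -0.07336315 -0.63775897] (np.float64(51.91353020292061), np.float64(-5.671819079374616)) [-0.27341327 -0.05543672  0.11588351 -0.00186797 -0.05740861 -0.2655348 ]
```

Run:
```python
from h import *
i=get_image("scene")
print(lineang("scene",CS["scene"],i)[0]-np.deg2rad(158.4))
print(lineang("scene",CS["scene"])[0]-np.deg2rad(158.4))
a=cv2.resize(i["pixels"][180:280,270:400],None,fx=6,fy=6,interpolation=cv2.INTER_CUBIC)
cv2.imwrite("pics/s4.png",a[:,:,::-1])
```

```text
-1.2291929292647772
-1.168079297651298
```

View pics/s4.png

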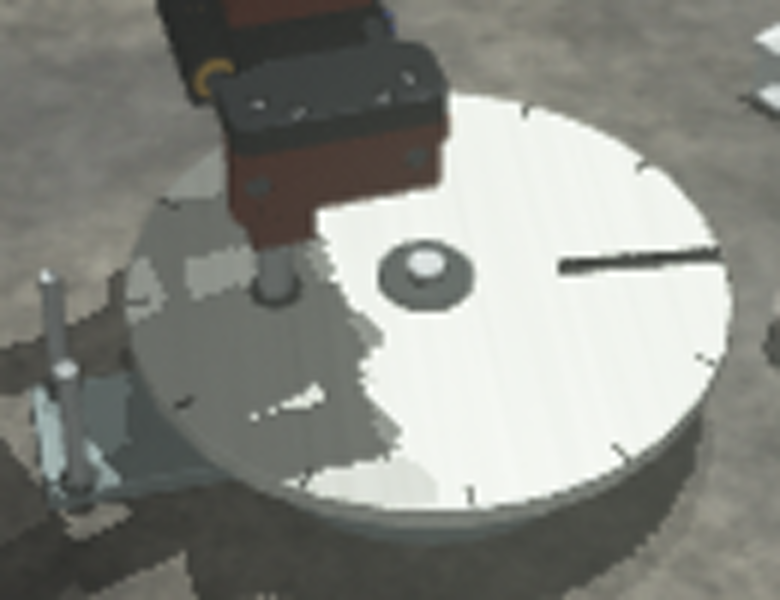

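The line has not moved, and the stud (base ≈(275,290) in the crop) still stands below a finger whose lower edge is ≈(283,245). The fingertip may be higher than the TCP says, so I'll check with the projection.

Run:
```python
from h import *
i=get_image("scene"); o=get_obs(); p=o["ee_pos"]; print(o["t"],p,ud(p),o["ft_force"])
d=np.array([-.314,-.949,0])
for P,px in((np.array([535.4,45,72.5]),(313,210.8)),(p,(317.2,220.8))):
  for h in(0,6,13.5):
    for z in(62,72,82,92):
      Q=P+d*h; Q[2]=z; print(px,h,z,proj(i,Q).round(1))
```

```text
4.4833 [524.6459767   13.73924584  72.21513175] (np.float64(52.08259131105139), np.float64(-5.129880987558884)) [ 0.16747284  0.39931957 -0.11455994]
(313, 210.8) 0 62 [[314.1 218.5]]
(313, 210.8) 0 72 [[314.  215.1]]
(313, 210.8) 0 82 [[313.8 211.7]]
(313, 210.8) 0 92 [[313.7 208.2]]
(313, 210.8) 6 62 [[314.8 220.2]]
(313, 210.8) 6 72 [[314.6 216.9]]
(313, 210.8) 6 82 [[314.5 213.4]]
(313, 210.8) 6 92 [[314.4 210. ]]
(313, 210.8) 13.5 62 [[315.6 222.4]]
(313, 210.8) 13.5 72 [[315.5 219.1]]
(313, 210.8) 13.5 82 [[315.3 215.6]]
(313, 210.8) 13.5 92 [[315.2 212.2]]
(317.2, 220.8) 0 62 [[317.6 228.4]]
(317.2, 220.8) 0 72 [[317.5 225. ]]
(317.2, 220.8) 0 82 [[317.4 221.6]]
(317.2, 220.8) 0 92 [[317.3 218.1]]
(317.2, 220.8) 6 62 [[318.3 230.3]]
(317.2, 220.8) 6 72 [[318.2 226.9]]
(317.2, 220.8) 6 82 [[318.1 223.4]]
(317.2, 220.8) 6 92 [[318.  219.9]]
(317.2, 220.8) 13.5 62 [[319.2 232.6]]
(317.2, 220.8) 13.5 72 [[319.1 229.2]]
(317.2, 220.8) 13.5 82 [[319.  225.8]]
(317.2, 220.8) 13.5 92 [[318.9 222.3]]
```

Both pictures put the closed fingers' end about 12–20 mm above the reported TCP, so they passed over the stud. I'll back off and lower by 18 mm while watching the force.

step_arm --deltas '[[[0, 0.05, 0], [0, 0, 0], -1], [[0, 0.1, 0], [0, 0, 0], -1], [[0, 0.12, 0], [0, 0, 0], -1], [[0, 0.12, 0.03], [0, 0, 0], -1], [[0, 0.12, 0.05], [0, 0, 0], -1], [[0, 0.12, 0.06], [0, 0, 0], -1], [[0, 0.12, 0.06], [0, 0, 0], -1], [[0, 0.12, 0.06], [0, 0, 0], -1]]'

```text
t: 5.15
ee_pos: [535.8, 48.6, 53.5]
orientation: [-0.501, -3.1, 0.001]
ft_force: [0.1, 1.2, -0.5]
width: 0.5
grasp_force: 0.0
```

Run:
```python
from h import *
i=get_image("scene"); w=get_image("wrist"); o=get_obs(); p=o["ee_pos"]; print(o["t"],p,ud(p),o["ft_force"])
print(proj(i,p),proj(w,p))
a=cv2.resize(i["pixels"][190:250,285:345],None,fx=7,fy=7,interpolation=cv2.INTER_NEAREST)
b=cv2.resize(w["pixels"],(380,238)); b=np.vstack([b,np.zeros((420-238,380,3),np.uint8)])
cv2.imwrite("pics/s5.png",np.hstack([a,b])[:,:,::-1])
```

```text
5.25 [536.34871104  48.67985912  54.06176426] (np.float64(51.94804898754382), np.float64(-41.96318157526011)) [-1.07689621  0.36918813  0.34150414]
[[313.69101215 220.03714595]] [[313.42896137 235.24824466]]
```

View pics/s5.png

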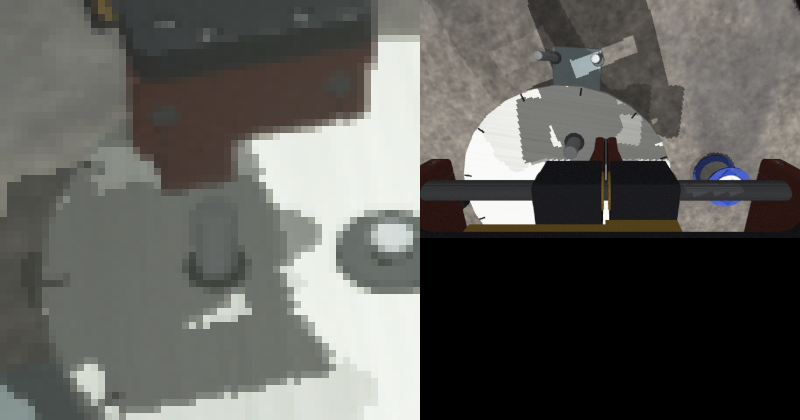

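The closed fingertips taper (wrist crop ≈(606,150), stud ≈(575,140)) and their end is now ≈70 mm high. That is beside the stud with a gap of about 19 mm, so I'll flick now.

step_arm --deltas '[[[0, -0.013, 0], [0, 0, 0], -1], [[0, -0.04, 0], [0, 0, 0], -1], [[0, -0.08, 0], [0, 0, 0], -1], [[0, -0.123, 0], [0, 0, 0], -1], [[0, -0.167, 0], [0, 0, 0], -1], [[0, -0.155, -0.02], [0, 0, 0], -1], [[0, -0.1, -0.08], [0, 0, 0], -1], [[0, 0, -0.1], [0, 0, 0], -1], [[0, 0.1, -0.1], [0, 0, 0], -1], [[-0.023, 0.11, -0.1], [0, 0, 0], -1]]'

```text
t: 6.08
ee_pos: [554.8, 81.2, 85.4]
orientation: [0.497, 3.099, 0.002]
ft_force: [0.4, -0.2, 0.3]
width: 0.3
grasp_force: 0.0
```

```bash
cat >> h.py <<'E'
def studang(i,c,prev=None): pass
E
python3 - <<'E'
from h import *
ims=[]
for k in range(4):
    t=get_obs()["t"]; i=get_image("scene"); a,d=lineang("scene",CS["scene"],i); print(round(t,3),np.rad2deg(a),d)
    ims.append(cv2.resize(i["pixels"][180:290,280:400],None,fx=3,fy=3))
cv2.imwrite("pics/s6.png",np.hstack(ims[::2])[:,:,::-1])
o=get_obs(); print(o["t"],o["ee_pos"],ud(o["ee_pos"]),o["ft_force"])
E
```

```text
6.083 119.46380291099265 180.10637
6.133 130.5307452611612 179.40022
6.183 141.9788365541258 181.47055
6.233 153.02015883712707 179.64442
6.2833 [552.75252597  77.43455125  83.88752589] (np.float64(45.409801944247974), np.float64(-74.40218229582362)) [ 0.27777034  0.28473864 -0.03174765]
```

View pics/s6.png

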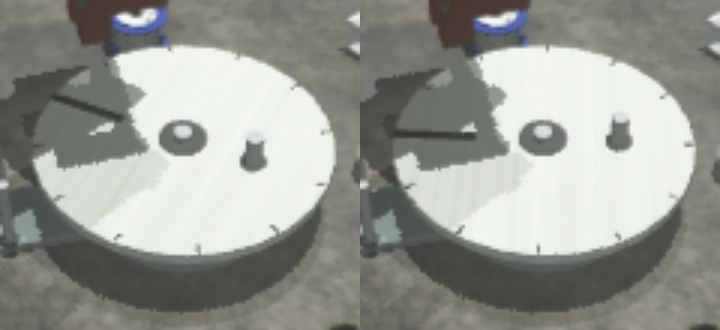

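The flick worked: the two views show the line turning past ≈(60,100) and (400,133), at about 3.9 rad/s counter-clockwise, with the gripper clear. It needs to coast for about two more turns.

step_arm --deltas '[[[0, 0, 0], [0, 0, 0], -1], [[0, 0, 0.03], [0, 0, 0], -1], [[0, 0, 0.05], [0, 0, 0], -1], [[0, 0, 0.073], [0, 0, 0], -1], [[0, 0, 0.073], [0, 0, 0], -1], [[0, 0, 0.073], [0, 0, 0], -1], [[0, 0, 0.073], [0, 0, 0], -1], [[0, 0, 0.073], [0, 0, 0], -1], [[0, 0, 0.073], [0, 0, 0], -1], [[0, 0, 0.073], [0, 0, 0], -1], [[0, 0, 0.073], [0, 0, 0], -1], [[0, 0, 0.073], [0, 0, 0], -1], [[0, 0, 0.073], [0, 0, 0], -1], [[0, 0, 0.073], [0, 0, 0], -1], [[0, 0, 0.073], [0, 0, 0], -1], [[0, 0, 0.073], [0, 0, 0], -1], [[0, 0, 0.073], [0, 0, 0], -1], [[0, 0, 0.073], [0, 0, 0], -1], [[0, 0, 0.073], [0, 0, 0], -1], [[0, 0, 0.073], [0, 0, 0], -1]]'

```text
t: 7.95
ee_pos: [553.3, 78.2, 62.2]
orientation: [0.5, 3.101, 0.0]
ft_force: [-0.0, -0.0, 0.3]
width: 0.2
grasp_force: 0.0
```

```bash
cat > m.py <<'E'
from h import *
import json,os,sys
L=json.load(open("log.json")) if os.path.exists("log.json") else [[6.083,119.464-158.4],[6.133,130.53-158.4],[6.183,141.98-158.4],[6.233,153.02-158.4]]
N=int(sys.argv[1]) if len(sys.argv)>1 else 4
for k in range(N):
    t=get_obs()["t"]; i=get_image("scene"); a,d=lineang("scene",CS["scene"],i); L.append([t,np.rad2deg(a)-158.4])
    print(round(t,3),round(L[-1][1]%360,1),round(float(d)),end="; ")
json.dump(L,open("log.json","w"))
cv2.imwrite("pics/last.png",i["pixels"][:,:,::-1])
o=get_obs(); print(o["t"],o["ee_pos"],ud(o["ee_pos"]),o["ft_force"])
E
python3 m.py
```

```text
7.95 332.1 180; 8.0 340.6 181; 8.05 349.1 180; 8.1 357.1 179; 8.15 [553.31111913  78.20683576  62.1723981 ] (np.float64(45.12219437644826), np.float64(-75.31047854519885)) [ 0.34581658  0.52374722 -1.15239351]
```

Run:
```python
from h import *
i=cv2.imread("pics/last.png"); im=get_image("wrist"); s=get_image("scene")
p=get_obs()["ee_pos"]; print(get_obs()["t"],p)
a=cv2.resize(i[165:235,290:350],None,fx=6,fy=6,interpolation=cv2.INTER_NEAREST)
w=im["pixels"][200:400,220:420,::-1]; b=cv2.resize(w,(420,420),interpolation=cv2.INTER_NEAREST)
cv2.imwrite("pics/s7.png",np.hstack([a,b]))
R=Ro.from_rotvec(get_obs()["orientation"]).as_matrix()
for dz in(0,5,10,15,20,25):
  for dx,dy in((0,0),(-10,0),(10,0),(0,-8),(0,-13)):
    q=p+R@np.array([dx,dy,-dz]); print(dz,(dx,dy),"scene crop",((proj(s,q)[0]-[290,165])*6).round(),"wrist crop",((proj(im,q)[0]-[220,200])*2.1).round())
```

```text
8.25 [553.31339054  78.21201049  62.18543708]
0 (0, 0) scene crop [138. 255.] wrist crop [196.  73.]
0 (-10, 0) scene crop [163. 250.] wrist crop [196. 105.]
0 (10, 0) scene crop [112. 259.] wrist crop [196.  40.]
0 (0, -8) scene crop [143. 268.] wrist crop [168.  73.]
0 (0, -13) scene crop [146. 276.] wrist crop [151.  73.]
5 (0, 0) scene crop [137. 245.] wrist crop [196.  80.]
5 (-10, 0) scene crop [163. 240.] wrist crop [196. 112.]
5 (10, 0) scene crop [112. 249.] wrist crop [196.  46.]
5 (0, -8) scene crop [142. 258.] wrist crop [167.  80.]
5 (0, -13) scene crop [146. 266.] wrist crop [150.  80.]
10 (0, 0) scene crop [137. 235.] wrist crop [196.  87.]
10 (-10, 0) scene crop [162. 230.] wrist crop [196. 120.]
10 (10, 0) scene crop [111. 239.] wrist crop [196.  52.]
10 (0, -8) scene crop [142. 248.] wrist crop [167.  87.]
10 (0, -13) scene crop [145. 256.] wrist crop [148.  87.]
15 (0, 0) scene crop [137. 225.] wrist crop [196.  94.]
15 (-10, 0) scene crop [162. 220.] wrist crop [196. 128.]
15 (10, 0) scene crop [111. 229.] wrist crop [196.  59.]
15 (0, -8) scene crop [142. 238.] wrist crop [166.  94.]
15 (0, -13) scene crop [145. 246.] wrist crop [147.  94.]
20 (0, 0) scene crop [136. 215.] wrist crop [196. 102.]
20 (-10, 0) scene crop [162. 210.] wrist crop [196. 137.]
20 (10, 0) scene crop [110. 219.] wrist crop [196.  66.]
20 (0, -8) scene crop [141. 228.] wrist crop [165. 102.]
20 (0, -13) scene crop [144. 236.] wrist crop [146. 102.]
25 (0, 0) scene crop [136. 204.] wrist crop [196. 110.]
25 (-10, 0) scene crop [162. 200.] wrist crop [196. 146.]
25 (10, 0) scene crop [110. 209.] wrist crop [196.  73.]
25 (0, -8) scene crop [141. 217.] wrist crop [164. 110.]
25 (0, -13) scene crop [144. 225.] wrist crop [144. 110.]
```

View pics/s7.png

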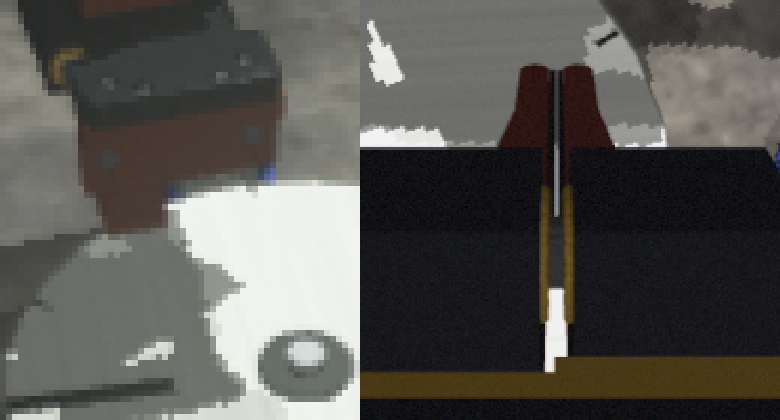

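The scene crop (finger end ≈(137,231)) and the wrist crop (tips ≈(555,66)) both put the finger end 20 mm above the TCP, so contact should come at TCP z ≈40. I'll lower to just above and keep waiting.

step_arm --deltas '[[[0, 0, 0.01], [0, 0, 0], -1], [[0, 0, 0.03], [0, 0, 0], -1], [[0, 0, 0.045], [0, 0, 0], -1], [[0, 0, 0.054], [0, 0, 0], -1], [[0, 0, 0.054], [0, 0, 0], -1], [[0, 0, 0.054], [0, 0, 0], -1], [[0, 0, 0.054], [0, 0, 0], -1], [[0, 0, 0.054], [0, 0, 0], -1], [[0, 0, 0.054], [0, 0, 0], -1], [[0, 0, 0.054], [0, 0, 0], -1], [[0, 0, 0.054], [0, 0, 0], -1], [[0, 0, 0.054], [0, 0, 0], -1], [[0, 0, 0.054], [0, 0, 0], -1], [[0, 0, 0.054], [0, 0, 0], -1]]'

```text
t: 9.42
ee_pos: [553.3, 78.2, 46.0]
orientation: [0.5, 3.101, 0.0]
ft_force: [0.3, -0.0, 0.7]
width: 0.5
grasp_force: 0.0
```

```bash
cat > fit.py <<'E'
import json,numpy as np
from scipy.optimize import least_squares
from scipy.integrate import solve_ivp
L=np.array(json.load(open("log.json"))); t=L[:,0]; y=np.unwrap(np.deg2rad(L[:,1]%360))
# unwrapping by turn: large gaps handled relative to the model
t0=t[0]; y0=(np.deg2rad(L[0,1])+np.pi)%(2*np.pi)-np.pi
def sim(p,tt): 
    s=solve_ivp(lambda _,x:[x[1],-p[2]-p[3]*x[1]],(t0,tt[-1]+1e-6),[p[0],p[1]],t_eval=tt,rtol=1e-8); return s.y[0],s.y[1]
def res(p):
    r=np.deg2rad(L[:,1])-sim(p,t)[0]; r=(r+np.pi)%(2*np.pi)-np.pi
    return np.r_[r/.01,(p[2]-.2)/.05,(p[3]-.08)/.03]
f=least_squares(res,[y0,3.85,.2,.08]); p=f.x; print("p",p,"rms",np.std(res(p)[:-2])*.01)
tt=np.arange(t[-1],t[-1]+3.5,.005); th,w=sim(p,tt)
print("now",tt[0],th[0],w[0])
for T in(4*np.pi-.15,4*np.pi-.11,4*np.pi):
    k=np.argmax(th>T); print(T-4*np.pi,tt[k],w[k])
print("end w",w[-1],th[-1]/2/np.pi)
E
python3 m.py 2; python3 fit.py
```

```text
9.417 299.6 176; 9.467 298.7 176; 9.5167 [553.31413666  78.20755497  45.99656782] (np.float64(45.11955656920551), np.float64(-75.31210857508347)) [ 0.64467    -0.39364914 -0.49813244]
p [-0.62923901  3.19567416  0.08057018 -0.09455449] rms 0.06128365039458737
now 9.4667 11.599375484665158 4.079319288011896
-0.15000000000000036 9.66670000000003 4.1409295725935795
-0.10999999999999943 9.676700000000032 4.1440407765406935
0.0 9.701700000000036 4.151831668721894
end w 5.343159052986081 4.447383391174065
```

The finger itself was taken for the line, so I'll mask that sector and re-evaluate the saved picture.

```bash
sed -i 's/    k=d.argmax(); w=/    d[140:260]=0; k=d.argmax(); w=/' h.py
python3 - <<'E'
from h import *
import json
L=json.load(open("log.json"))[:-2]
i=get_image("scene"); t=get_obs()["t"]-.05; 
a,d=lineang("scene",CS["scene"],i); L.append([t,np.rad2deg(a)-158.4]); print(L[-1],d)
i["pixels"]=cv2.imread("pics/last.png")[:,:,::-1].copy()
a,d=lineang("scene",CS["scene"],i); L.insert(-1,[9.4667,np.rad2deg(a)-158.4]); print(L[-2],d)
json.dump(L,open("log.json","w"))
E
python3 fit.py
```

```text
[9.5167, np.float64(-152.49570940135453)] 146.71101
[9.4667, np.float64(200.8797407778563)] 148.78296
p [-0.68241782  3.9792528   0.21158503  0.09218832] rms 0.0021756981746365966
now 9.5167 9.90427457616197 2.276763875087539
-0.15000000000000036 10.761700000000195 1.781019649688077
-0.10999999999999943 10.781700000000198 1.7735110905023026
0.0 10.846700000000208 1.7492036632718242
end w 1.017454142234931 2.4737373853719045
```

```bash
python3 m.py 3; python3 fit.py
```

```text
9.567 213.9 149; 9.617 220.1 150; 9.667 226.5 152; 9.7167 [553.29390902  78.21065074  45.99020539] (np.float64(45.1397246681389), np.float64(-75.3086949807711)) [ 0.90333118 -0.13868001  0.24421915]
p [-0.68252254  3.98028964  0.21371451  0.09184139] rms 0.0023145672732040445
now 9.6667 10.238499370240026 2.2113991411534832
-0.15000000000000036 10.761700000000172 1.7771888279341677
-0.10999999999999943 10.786700000000176 1.7677762897074523
0.0 10.846700000000185 1.745274177369859
end w 0.9653087046850761 2.494515383911008
```

The prediction holds: the line is in mid-gate at t = 10.847 s at 1.75 rad/s. I'll hold 12 rows, then press.

step_arm --deltas '[[[0, 0, 0], [0, 0, 0], -1], [[0, 0, 0], [0, 0, 0], -1], [[0, 0, 0], [0, 0, 0], -1], [[0, 0, 0], [0, 0, 0], -1], [[0, 0, 0], [0, 0, 0], -1], [[0, 0, 0], [0, 0, 0], -1], [[0, 0, 0], [0, 0, 0], -1], [[0, 0, 0], [0, 0, 0], -1], [[0, 0, 0], [0, 0, 0], -1], [[0, 0, 0], [0, 0, 0], -1], [[0, 0, 0], [0, 0, 0], -1], [[0, 0, 0], [0, 0, 0], -1], [[0, 0, 0.033], [0, 0, 0], -1]]'

```text
t: 10.8
ee_pos: [554.5, 78.3, 37.2]
orientation: [0.5, 3.099, 0.001]
ft_force: [-1.8, 0.0, 4.6]
width: 0.1
grasp_force: 2.7
```

```bash
python3 -c "
from h import *
o=get_obs();print(o['t'],o['ee_pos'],o['ft_force'],o['moment'])"
```

```text
10.8 [554.52461259  78.34773233  37.24162603] [-1.84668232  0.01165996  4.60034822] [0.01373471 0.50813212 0.01965654]
```

step_arm --deltas '[[[0, 0, -0.002], [0, 0, 0], -1], [[0, 0, -0.002], [0, 0, 0], -1]]'

```text
t: 10.97
ee_pos: [553.0, 78.2, 36.2]
orientation: [-0.5, -3.101, 0.0]
ft_force: [-0.5, 0.7, 3.4]
width: 0.3
grasp_force: 1.4
```

```bash
python3 m.py 2
```

```text
10.967 355.5 182; 11.017 355.1 181; 11.0667 [553.5111507   78.29362817  36.68506044] (np.float64(44.959617233727535), np.float64(-75.45565445144933)) [1.03054473 0.4732258  2.46577626]
```

step_arm --deltas '[[[0, 0, -0.007], [0, 0, 0], -1], [[0, 0, -0.015], [0, 0, 0], -1], [[0, 0, -0.03], [0, 0, 0], -1], [[0, 0, -0.1], [0, 0, 0], -1], [[0, 0, -0.2], [0, 0, 0], -1], [[0, 0, -0.3], [0, 0, 0], -1], [[0, 0, -0.3], [0, 0, 0], -1], [[0, 0, -0.3], [0, 0, 0], -1], [[0, 0, -0.3], [0, 0, 0], -1]]'

```text
t: 11.82
ee_pos: [552.9, 78.1, 126.6]
orientation: [-0.5, -3.101, 0.0]
ft_force: [0.2, 0.3, 1.0]
width: 0.5
grasp_force: 0.0
```

```bash
python3 m.py 3
python3 - <<'E'
from h import *
i=get_image("scene"); a=cv2.resize(i["pixels"][140:300,250:450],None,fx=4,fy=3.7,interpolation=cv2.INTER_CUBIC)
cv2.imwrite("pics/s8.png",a[:,:,::-1])
E
```

```text
11.817 353.1 179; 11.867 353.1 179; 11.917 353.1 179; 11.9667 [552.26786289  78.0861959  125.39464381] (np.float64(46.074363628711446), np.float64(-74.86840886128803)) [ 0.86444816  1.08443309 -0.24601082]
```

View pics/s8.png

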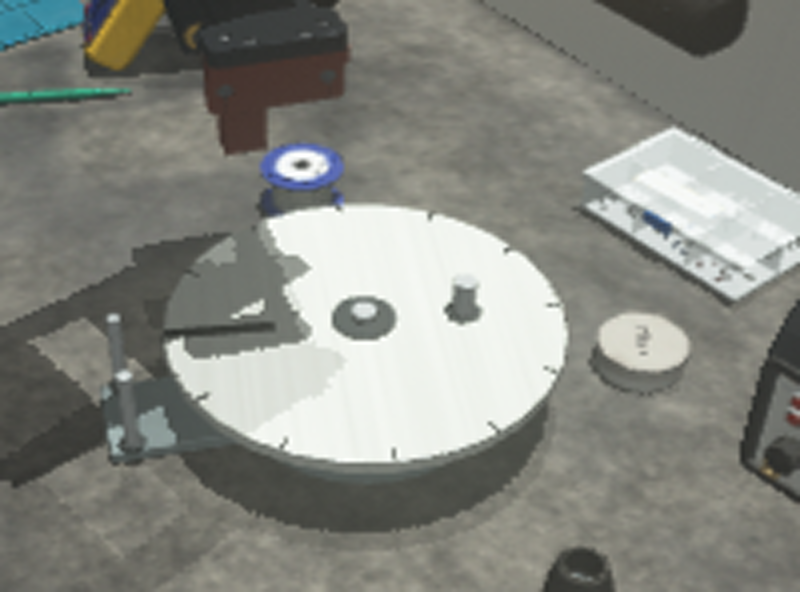

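Run:
```python
from h import *
for n in CS:
    i=get_image(n); 
    for dx,dy in((0,0),(2,0),(-2,0),(0,2),(0,-2)):
        a,d=lineang(n,np.array(CS[n])+[dx,dy],i); print(n,dx,dy,np.rad2deg(a).round(2),round(float(d)))
    # line direction from its own dark pixels at two radii (centre-independent): rectified strip
    t=cv2.cvtColor(top(i,CS[n],130,3),cv2.COLOR_RGB2GRAY).astype(float)
    N=t.shape[0]; yy,xx=np.mgrid[:N,:N]; X=(xx+.5)/3-130; Y=130-(yy+.5)/3
    a=lineang(n,CS[n],i)[0]; r=X*np.cos(a)+Y*np.sin(a); s=-X*np.sin(a)+Y*np.cos(a)
    pts=[]
    for r0 in range(56,104,4):
        m=(abs(r-r0)<2)&(abs(s)<9); w=(np.median(t[m])-t[m]).clip(15)-15
        if w.sum()>0: pts.append((r0,(w*s[m]).sum()/w.sum()))
    p=np.array(pts); print("offset at r",p[:,1].round(1), "fit end110", np.polyval(np.polyfit(*p.T,1),110))
```

```text
scene 0 0 151.52 179
scene 2 0 152.46 179
scene -2 0 150.99 180
scene 0 2 152.97 180
scene 0 -2 150.49 179
offset at r [-0.4 -0.   0.   0.1  0.  -0.2 -0.1  0.5  0.5  0.5  0.4 -0.2] fit end110 0.44554272398712513
side 0 0 152.47 207
side 2 0 153.0 207
side -2 0 151.52 206
side 0 2 153.49 207
side 0 -2 151.03 207
offset at r [-0.1 -0.1 -0.2 -0.4 -0.2 -0.  -0.  -0.2 -0.1 -0.2 -0.8 -1.5] fit end110 -0.8910104925847637
```

The line stands inside the gate: about 12 mm off centre at the rim, against ±20 mm clear. The wheel is at rest, the gripper is clear, and the loupe, spool and tin are where they were. Nudging it now would not be the braking that was asked for, so I'm handing in.

```bash
python3 -c "
from workcell import *
print(close_job())"
```

```text
the job is handed in; nothing more can be done
None
```

The job is handed in: one flick, then about two turns of free coasting, then a brake of about 4.6 N at the last reading on the top face; the line stopped between the posts, about 0.11 rad (12 mm at the rim) short of mid-gate. Two earlier push tries went over the stud without touching it.

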